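Square a block into the press fence and mark it

ROBOT

A 7-joint arm with a two-finger parallel gripper is mounted at the origin on the work surface. World frame = base frame: x ahead of the robot, y to its left, z up, the work surface at z = 0. Lengths are in m, angles in rad, forces in N, time in s.
With the tool pointing down it reaches from about 0.425 to 0.875 m from the base axis. Payload 8.4 kg.
Tool frame: the origin (TCP) lies midway between the tips of the shut fingers; the grasp point (between the pads) lies 19 mm behind it; z points along the fingers, y is the line along which they close (so a half turn about z gives the same grasp; the last joint's range is limited). The gripper opens to 87 mm and grips with 3 to 60 N. Pads are 19 mm wide; open, the fingers measure 117 mm over their backs; the gripper's body (75 mm by 190 mm) begins 51 mm behind the grasp point.
Start: joints at [-0.099, 0.333, 0.04, 1.465, -0.013, 1.343, -0.059], TCP at [0.65, -0, 0.223] pointing down, gripper open.
Joint ranges: [-2.58, 2.58], [-0.38, 2.09], [-1.3, 1.39], [0.25, 2.4], [-1.5, 4.64], [0.08, 2.09], [-2.65, 2.65]. Speed limits (rad/s): [2.22, 2.22, 2.79, 2.79, 3.14, 3.14, 3.14].

INTERFACE

Orientations are given as a unit quaternion [x, y, z, w].
In Python, from bench import readout, camera, camera_model, order, nets gives the robot as it stands.
- The arm moves only by the tool jog_arm, never from a script. Its argument "moves" is a list that holds one entry, the list of rows, each a list of 5 numbers: the shift along the tool's x, y, z in units of 0.25 m (1.0 is 0.25 m), then the turn about the tool's z in units of 1.5 rad (1.0 is 1.5 rad), then the opening, from -1 (shut) to 1 (fully open). In form: [[[tx, ty, tz, roll, jaw], ...]]. A call has 1 to 8 rows; each row is the pose to reach, as a shift and turn from the pose commanded when the call began, along the tool's axes at that moment; what a row does not reach only later rows make up. A row lasts 1/12 s, in which the tool goes at most 41.7 mm and 7.16 degrees, less where a joint would pass 70% of its speed; a pose out of reach is approached as far as the arm can. A call with a number of a shift or a turn outside -1 to 1 is refused whole. A call with a gripper value outside its range is refused whole. The fingers move at their own pace and stop on an object; "squeeze" is the grip in N (left out, the last holds). Time passes only in rows, so rows that repeat a pose let the fingers close. It gives the time, the measured TCP pose, the force, the opening and the grip force at its end, in the units of the state.
- readout.get_obs(): the state, without advancing time (a new reading comes with each control period).
- camera(name): name is "scene" or "side" or "wrist"; returns the picture (400x640x3 uint8, red, green, blue); there is no depth.
- camera_model(name): a dict with "fx", "fy", "cx", "cy" (pixels), "rvec" (rotation vector, rad) and "tvec" (3), from world to camera coordinates, as OpenCV has them; the wrist camera has in their place "mount" (4x4, takes a point from camera to tool coordinates, whose origin is the TCP and whose axes are the flange's). Camera axes: x right, y down, z forward; pixel columns grow to the right and rows downward; lengths in m; the calibration is good to about 2 mm. A picture is of the moment at which its call begins: read the wrist's pose just before it. camera_model takes no time and is no camera call.
- order.close_job(): hands the job in; it is judged then, once.
Trained networks look in the newest picture that a camera, given by its name, has taken for a name from the list of things; names that differ only in an ending like _2 or _b are one class to them, and where a whole thing is asked for, a point or a joint stands for the part that bears it (a point fixed in the world has none). Each returns a list of dicts, best first, with "conf" (0 to 1); they miss things now and then, are a little off and sometimes report something else, mostly with a low value. They report only what shows in the picture. A call takes as long as a camera call. They do not tell look-alikes from the thing itself.
- nets.spot_in(query, camera): "position" ([column, row] in pixels, amid what is visible of it).
The state is a dict: "time": time; "q": joint angles; "qvel": joint speeds; "effort": joint torques, N m; "ee_pos": TCP position; "orientation": TCP orientation; "force": force on the tool from outside, world axes, zero at the start; "wrist_torque": the same for the moment, N m; "opening": finger opening in m; "finger_force": force on a finger pad.
Only numpy, scipy, OpenCV 4.12 (cv2) and the standard library are available. Lean on these libraries where they do the work, as an engineer would, in place of code of your own. Each camera call takes 0.05 s, during which the arm holds its last target. There are 200 camera calls.

TASK

Slide the red block along the bed of the blue hand press, without lifting it off, until it sits square and flush against both dark fences in their corner. Only then swing the yellow-handled lever towards the robot to its stop, and let it return all the way, with the block still home in the corner. Leave the magnifier stand, the amber jar and the white bottle where they are.

Things in the scene. Friction and masses are not known exactly. Their poses are not given: they have to be found in the camera images.
- press: Blue hand-lever marking press, fixed to the bench. Steel bed 220 (x) x 210 (y) x 12 mm; origin at the centre of the bed's underside on the bench, x towards the far fence, y towards the side fence, z up. Behind the side fence a blue column (x 10 to 70, y 64 to 104 mm) carries a fixed arm over the fence corner. The lever stands on the arm.
- corner (a point): Inner corner of the two dark fences, on the bed's top, 12 mm above the bench; axes as the press's. Fences are 16 mm high; the far fence's face runs from here 116 mm to -y, the side fence's 130 mm to -x.
- overhang (a point): Middle of the lower edge of the fixed arm's free end, 66 mm above the bed. The arm runs from here to the press's +y: 70 mm wide in x, 50 mm high. An upright gripper beside the seated block strikes it: lean the tool away from it, about 35 degrees. Near its end a 16 mm ram hangs to 30 mm above the bed; the lever lowers it 11 mm, 1 mm short of the block.
- block: Red aluminium block 90 (x) x 70 (y) x 18 mm, edges sharp, about 0.3 kg, lying loose on the bed, turned at most about 17 degrees from the press. Origin at the centre of its underside. Home in the corner its x axis is along the press's x and its origin is at -45, -35, 0 mm from the corner (90 mm sides along the side fence).
- lever (a joint): Lever angle in rad: 0 at rest (sprung against its rest stop), 0.85 at its working stop. At rest the lever leans 0.15 rad from upright towards the press's +x; it swings towards the press's -x (to the robot) and down about lever_hinge. The spring returns it when let go; about 3 N at the handle starts it, 8 N holds it at the stop.
- lever_hinge (a point): Point on the hinge axis in the middle of the lever; the axis is along the press's y.
- lever_grip (a point): Middle of the lever's yellow cross handle: a round bar of 18 mm diameter, 88 mm long overall along the press's y, 115 mm from the hinge on a 12 mm rod.
- magnifier: Bystander: magnifier on a blue box-shaped base 50 x 58 x 55 mm with a steel post, 215 mm high in all, lens 80 mm across at 200 mm height, 90 mm along its own +x from the post. Stands loose on the bench; origin under the base.
- jar: Bystander: amber glass jar with steel cap, 54 mm diameter, 60 mm high, loose on the bench; origin under its centre.
- oil: Bystander: white plastic bottle with red cap, 48 mm diameter, 80 mm high, loose on the bench; origin under its centre.
Not all that is in view belongs to the job. What is meant by the block is not purple, and is the larger of those in its own colour.

How it is judged:
On the way, in this order (a step that is already met when the one before it is completed fails the run):
1. the block is flush in the fence corner (gaps under 2.5 mm, within 0.03 rad of square) with the lever at rest (x of block in the frame of corner between -0.0475 and -0.043 m and y of block in the frame of corner between -0.0375 and -0.033 m and z of block in the frame of corner below 0.003 m and angle between the x axis of block and the x axis of press, either way round below 0.03 rad and value of joint lever below 0.1 rad and linear speed of block below 0.01 m/s), for 0.2 s.
2. the lever is at its stop (past 0.80 rad) with the block home (x of block in the frame of corner between -0.0475 and -0.043 m and y of block in the frame of corner between -0.0375 and -0.033 m and z of block in the frame of corner below 0.003 m and angle between the x axis of block and the x axis of press, either way round below 0.03 rad and value of joint lever above 0.8 rad), for 0.1 s.
At the end, for the whole second after the job is handed in: The block rests flat on the bed in the fence corner, its gap to each fence under 2.5 mm and within 0.03 rad (1.7 degrees) of square, and the lever is back at rest (below 0.06 rad) after having been past 0.80 rad with the block home (x of block in the frame of corner between -0.0475 and -0.043 m and y of block in the frame of corner between -0.0375 and -0.033 m and z of block in the frame of corner below 0.003 m and angle between the x axis of block and the x axis of press, either way round below 0.03 rad and value of joint lever below 0.06 rad and linear speed of block below 0.01 m/s); the robot touches nothing.
It fails at once if the lever is pulled (past 0.25 rad) while the block is not home (value of joint lever above 0.25 rad and not (x of block in the frame of corner between -0.0475 and -0.043 m and y of block in the frame of corner between -0.0375 and -0.033 m and z of block in the frame of corner below 0.003 m and angle between the x axis of block and the x axis of press, either way round below 0.03 rad)).
It fails at once if the block is lifted more than 8 mm off the bed or tipped by 0.2 rad (z of block in the frame of corner above 0.008 m or angle between block's own z axis and vertical above 0.2 rad).
It fails at once if the magnifier, jar or bottle is moved more than 20 mm (distance of any of magnifier, jar, oil from where it was at the start of the episode above 0.02 m).
It also fails if it takes over 64 s, if anything falls off the work surface, if the arm or the gripper's body presses on something with over 40 N, if the wrist force passes 120 N, or if a joint passes its speed limit or range.

## Working session

There is one attempt and no reset: what is moved stays moved. The work goes in short steps, Python scripts to look and compute and a tool call to move; the robot and the scene stay as the last step left them, time stands still between calls to the robot, and variables do not carry over. Pictures are saved under pics/ and viewed, at most 10 in all, crops included, and the job is handed in when it is done.

Besides the shell and the picture viewer there is one more tool, called after "Request:" as a command line: name --argument value ..., lists and objects as JSON in quotes. jog_arm: Moves the arm, as the interface text tells. Its arguments: {"type":"object","properties":{"moves":{"type":"array","items":{"type":"array","items":{"type":"array","items":{"type":"number","minimum":-1,"maximum":1}}}},"squeeze":{"type":"number"}},"required":["moves"]}

```bash
ls; mkdir -p pics; python3 - <<'E'
from bench import readout,camera,camera_model,nets
import cv2,json
for n in ["scene","side"]:
    im=camera(n); cv2.imwrite(f"pics/{n}0.png",im[:,:,::-1])
    print(n,camera_model(n))
    for q in ["press","block","lever_grip","lever_hinge","corner","overhang","magnifier","jar","oil"]:
        print(q,[(d["position"],round(d["conf"],2)) for d in nets.spot_in(q,n)][:3])
print(camera_model("wrist"));print(readout.get_obs())
E
```

```text
pics
scene {'fx': 445.6062446303268, 'fy': 445.6062446303268, 'cx': 323.6078853769422, 'cy': 203.9792829002217, 'rvec': array([ 2.46854781,  0.97929855, -0.27142639]), 'tvec': array([-0.45784076, -0.2796983 ,  1.47140113])}
press [([361.2, 214.1], 0.6)]
block [([340.7, 300.3], 0.88), ([293.5, 185.7], 0.65), ([334.3, 220.9], 0.59)]
lever_grip [([376.0, 176.8], 0.5)]
lever_hinge [([360.2, 213.5], 0.55)]
corner [([363.4, 212.0], 0.8)]
overhang [([362.2, 213.7], 0.56)]
magnifier [([397.0, 123.0], 0.83)]
jar [([255.0, 257.1], 0.82)]
oil [([372.2, 176.9], 0.62), ([280.1, 283.2], 0.61)]
side {'fx': 490.32948040847333, 'fy': 490.32948040847333, 'cx': 311.2787050083307, 'cy': 204.40629545178473, 'rvec': array([ 2.27612175, -0.17153724,  0.06156857]), 'tvec': array([-0.60403191,  0.19099789,  1.21538833])}
press [([317.6, 211.1], 0.87)]
block [([386.1, 273.9], 0.95), ([245.7, 237.8], 0.68)]
lever_grip []
lever_hinge [([317.5, 215.1], 0.86)]
corner [([317.9, 215.1], 0.85)]
overhang [([316.0, 214.8], 0.86)]
magnifier [([291.4, 133.1], 0.85)]
jar [([296.4, 300.8], 0.97)]
oil [([339.2, 300.5], 0.7
[... 481 characters left out ...]
ray([-0.09919955,  0.3332205 ,  0.03993897,  1.46543404, -0.01343026,
        1.34329871, -0.05850535]), 'qvel': array([ 0.00064873,  0.00049444, -0.00034191,  0.00085259, -0.00105784,
       -0.00077978, -0.00122833]), 'effort': array([-6.42375526e-04, -6.56119323e+01,  1.33236587e+00, -4.04070890e+01,
       -6.03246200e-02,  3.48522328e-02,  9.70757878e-05]), 'ee_pos': array([ 6.49955539e-01, -2.72635459e-05,  2.22516484e-01]), 'orientation': array([ 7.07135241e-01,  7.07078319e-01, -2.74490921e-05, -4.01059908e-05]), 'force': array([-0.30894755, -0.09933872,  0.37598048]), 'wrist_torque': array([-0.00178158, -0.00016467,  0.02904806]), 'finger_force': 0.0, 'opening': 0.08668170538100524}
```

```bash
python3 - <<'E'
import cv2,numpy as np
a=cv2.imread("pics/scene0.png");b=cv2.imread("pics/side0.png")
cv2.imwrite("pics/a1.png",cv2.resize(a[80:340,200:480],(800,743//1))[:,:][:600] if 0 else cv2.resize(a[90:330,170:490],(800,600),interpolation=3))
cv2.imwrite("pics/b1.png",cv2.resize(b[90:330,170:490],(800,600),interpolation=3))
E
```

```text
(no output)
```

View pics/a1.png

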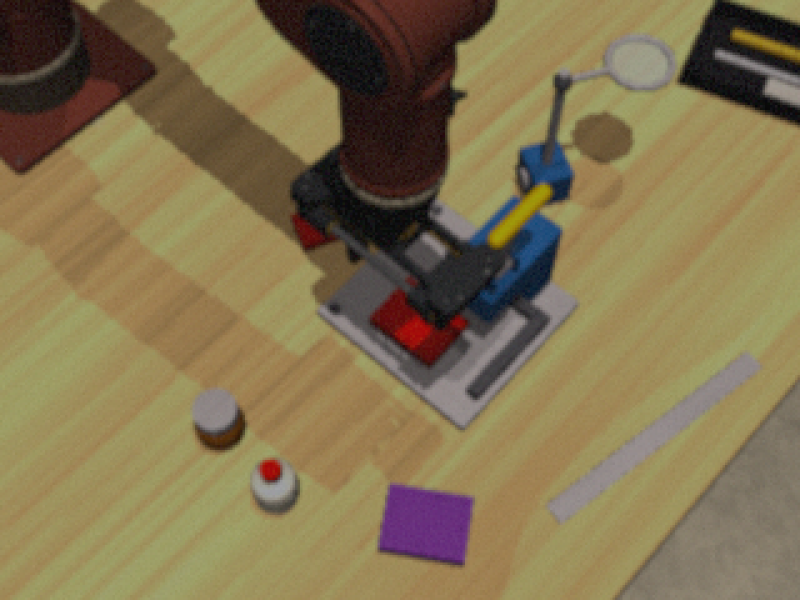

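View pics/b1.png

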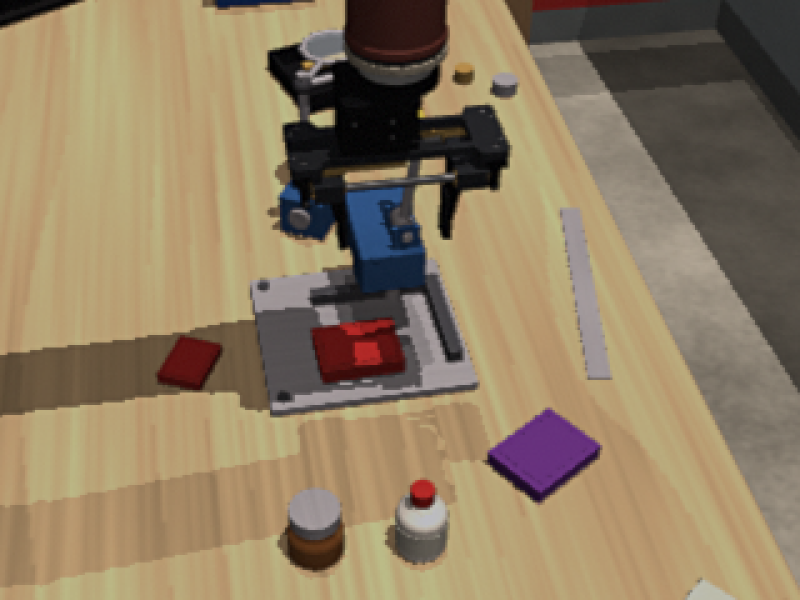

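Request:
jog_arm --moves '[[[0,-0.1,-0.3,0,1],[0,-0.3,-0.6,0,1],[0,-0.5,-0.8,0,1],[0,-0.6,-0.9,0,1],[0,-0.6,-0.9,0,1],[0,-0.6,-0.9,0,1],[0,-0.6,-0.9,0,1],[0,-0.6,-0.9,0,1]]]'

```text
time: 1.67
ee_pos: [0.4987, -0.0001, 0.4537]
orientation: [0.707, 0.707, 0.004, 0.003]
force: [0.8, -0.2, 0.7]
opening: 0.0871
finger_force: 0.0
```

```bash
python3 - <<'E'
from bench import readout,camera,camera_model,nets
import cv2,json
o=readout.get_obs();print(o["ee_pos"],o["orientation"],o["q"],o["time"])
json.dump({"p":o["ee_pos"].tolist(),"o":o["orientation"].tolist()},open("pics/w1.json","w"))
w=camera("wrist");s=camera("scene");d=camera("side")
for n,i in zip("wsd",(w,s,d)): cv2.imwrite(f"pics/{n}1.png",i[:,:,::-1])
cv2.imwrite("pics/s1z.png",cv2.resize(s[:,:,::-1][130:280,270:430],(640,600),interpolation=2))
cv2.imwrite("pics/d1z.png",cv2.resize(d[:,:,::-1][120:270,250:410],(640,600),interpolation=2))
E
```

```text
[ 4.98694591e-01 -6.07365178e-05  4.53674248e-01] [0.7071153  0.707084   0.00353556 0.00276833] [-1.18653882e-01 -4.05496325e-03  2.96203894e-02  1.39220868e+00
 -1.70315186e-04  1.74446091e+00 -8.91076415e-02] 1.6667
```

View pics/w1.png

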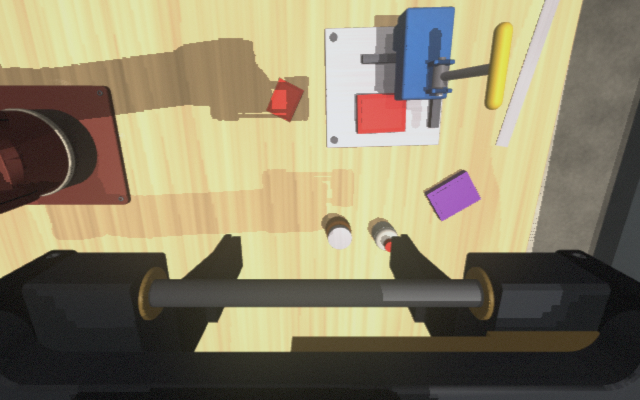

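View pics/s1z.png

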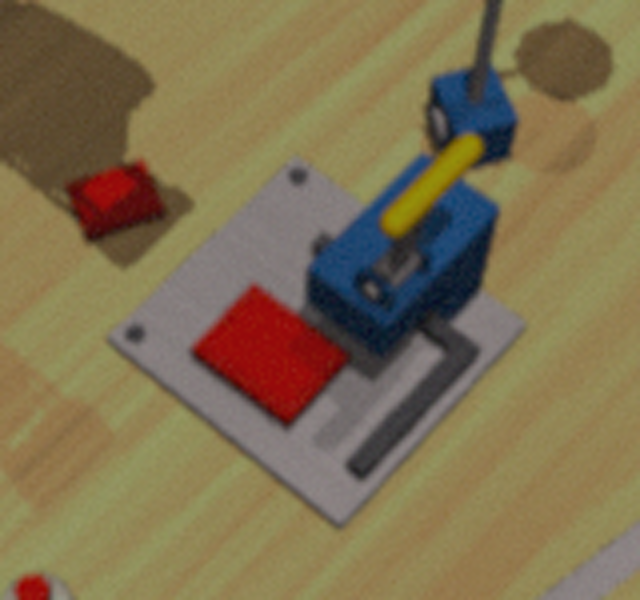

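View pics/d1z.png

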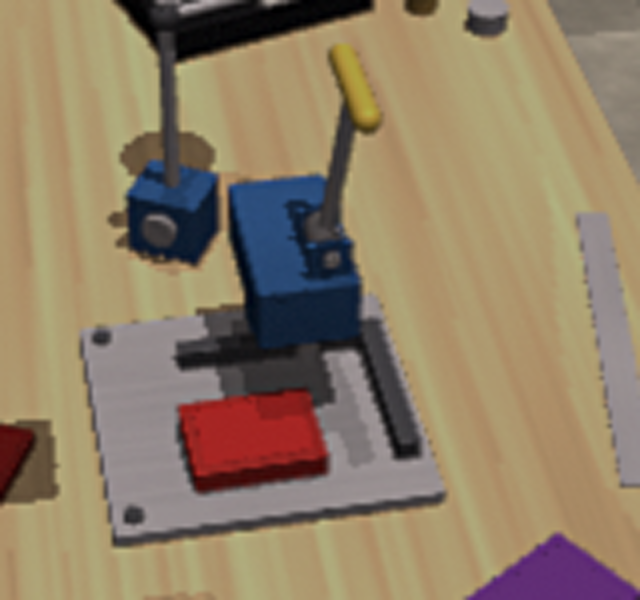

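```bash
cat > h.py <<'E'
import numpy as np,cv2,json
from scipy.spatial.transform import Rotation as R
from scipy.optimize import least_squares,minimize
from bench import camera_model
def ext(n,pose=None):
    m=camera_model(n);K=np.array([[m["fx"],0,m["cx"]],[0,m["fy"],m["cy"]],[0,0,1]])
    if n!="wrist": return K,R.from_rotvec(m["rvec"]).as_matrix(),np.array(m["tvec"])
    T=np.eye(4);T[:3,:3]=R.from_quat(pose["o"]).as_matrix();T[:3,3]=pose["p"]
    W=np.linalg.inv(T@m["mount"]);return K,W[:3,:3],W[:3,3]
def proj(c,P):
    K,r,t=c;q=(np.atleast_2d(P)@r.T+t)@K.T;return q[:,:2]/q[:,2:]
def fr(x,P):
    P=np.atleast_2d(np.array(P,float));c,s=np.cos(x[2]),np.sin(x[2])
    return np.c_[x[0]+c*P[:,0]-s*P[:,1],x[1]+s*P[:,0]+c*P[:,1],P[:,2]]
def red(im):
    h=cv2.cvtColor(im,cv2.COLOR_RGB2HSV);return (((h[...,0]<8)|(h[...,0]>172))&(h[...,1]>170)&(h[...,2]>60)).astype(np.uint8)
BX=np.array([[x,y,z] for x in(-.045,.045) for y in(-.035,.035) for z in(.012,.03)])
def fitblock(views,x0):
    # views: list of (cam, mask); keep the mask component nearest x0
    S=8;data=[]
    for c,m in views:
        p=proj(c,fr(x0,BX));a=np.maximum(p.min(0)-12,0).astype(int);b=(p.max(0)+12).astype(int)
        data.append((c,a,cv2.resize(cv2.GaussianBlur(m[a[1]:b[1],a[0]:b[0]].astype(np.float32),(3,3),0),None,fx=S,fy=S,interpolation=1)>.5))
    def cost(x):
        e=0
        for c,a,m in data:
            h=cv2.convexHull(((proj(c,fr(x,BX))-a+.5)*S).astype(np.float32)).astype(np.int32)
            k=np.zeros(m.shape,np.uint8);cv2.fillConvexPoly(k,h,1);e+=(k!=m).sum()/m.sum()
        return e
    best=None
    for d in(-.1,0,.1):
        s=np.array([x0]*4)+np.array([[0,0,d],[.008,0,d],[0,.008,d],[0,0,d+.1]])
        r=minimize(cost,x0,method="Nelder-Mead",options=dict(initial_simplex=s,xatol=1e-5,fatol=1e-5,maxiter=300))
        if best is None or r.fun<best.fun: best=r
    return best.x,best.fun
E
python3 - <<'E'
from h import *
w=json.load(open("pics/w1.json"));C={"s":ext("scene"),"d":ext("side"),"w":ext("wrist",w)}
bed=np.array([[-.11,.105,.012],[-.11,-.105,.012],[.11,-.105,.012],[.11,.105,.012]])
obs={"s":[[344.2,168.9],[297,214],[355,259],[401,211]],"d":[[270.5,203.2],[278.2,253.7],[360.7,243],[343.7,194.5]],"w":[[326,29],[328,147],[440,145],None]}
def f(x):
    e=[]
    for k in obs:
        p=proj(C[k],fr(x,bed))
        e+=[q-np.array(o) for q,o in zip(p,obs[k]) if o is not None]
    return np.concatenate(e)
for ks in("sdw","s","d","w"):
    o2=dict(obs);
    g=lambda x:np.concatenate([q-np.array(o) for k in ks for q,o in zip(proj(C[k],fr(x,bed)),obs[k]) if o is not None])
    r=least_squares(g,[.7,0,0]);print(ks,r.x.round(4),r.fun.round(1))
    if ks=="sdw":P=r.x
im={k:cv2.imread(f"pics/{k}1.png")[:,:,::-1].copy() for k in "sdw"}
for ks in("sdw","s","d","w"):
    print(ks,fitblock([(C[k],red(im[k])) for k in ks],np.array([P[0]-.02,P[1]-.03,P[2]])))
np.save("press.npy",P)
def inpress(pts,z,k):  # backproject to height z, press frame
    K,r,t=C[k];out=[]
    for u in pts:
        d=r.T@np.linalg.inv(K)@[*u,1];o=-r.T@t;q=o+d*(z-o[2])/d[2]
        c,s=np.cos(P[2]),np.sin(P[2]);v=q[:2]-P[:2];out.append((c*v[0]+s*v[1],-s*v[0]+c*v[1]))
    return np.round(np.array(out)*1000,1).tolist()
S=lambda L:[[270+a/4,130+b/4] for a,b in L];D=lambda L:[[250+a/4,120+b/4] for a,b in L]
print("arm bottom end: s",inpress(S([(380,355)]),.078,"s"),"d",inpress(D([(262,346),(360,336)]),.078,"d"))
print("arm top: s",inpress(S([(310,268),(380,322),(497,213)]),.128,"s"),"d",inpress(D([(247,287),(358,282)]),.128,"d"),"w",inpress([(395,98),(441,100),(453,8),(400,8)],.128,"w"))
print("fence top far: s",inpress(S([(350,460),(365,475),(478,350)]),.028,"s"),"d",inpress(D([(397,450),(418,448)]),.028,"d"),"w",inpress([(429,127),(439,127),(362,54),(362,63)],.028,"w"))
E
```

```text
sdw [0.6333 0.1071 0.0257] [ 0.4 -0.7 -0.  -0.3  0.8  2.3  1.7 -0.6 -0.4 -1.2  0.6  0.5  1.3  0.1
  0.7 -1.4 -1.  -0.4 -1.2  1.3 -1.4  0.3]
s [0.6312 0.1064 0.0247] [-0.2 -1.  -0.7 -0.6 -0.   2.   1.  -0.9]
d [0.6316 0.106  0.0205] [-0.8 -1.  -0.3  0.7  0.6  0.6  0.5 -1. ]
w [0.6355 0.1078 0.0275] [ 0.1 -0.7 -0.   1.1 -0.1 -0.2]
sdw (array([ 0.71467154, -0.12020083,  0.65900954]), np.float64(3.0))
s (array([ 0.62096904,  0.06512801, -0.0032709 ]), np.float64(0.20737962356237433))
d (array([ 0.62331269,  0.07008377, -0.01516314]), np.float64(0.11667296450243393))
w (array([ 0.69600487, -0.04553416,  0.29234288]), np.float64(1.0))
arm bottom end: s [[64.6, -17.7]] d [[2.8, -13.3], [68.7, -15.3]]
arm top: s [[3.3, -20.8], [63.2, -21.6], [69.0, 94.4]] d [[-6.3, -11.0], [65.2, -19.2]] w [[-10.4, -15.8], [60.0, -20.5], [65.1, 102.2], [-9.5, 103.9]]
fence top far: s [[86.5, -71.0], [101.1, -72.7], [99.5, 53.6]] d [[81.7, -76.0], [95.8, -76.7]] w [[82.1, -68.1], [101.0, -68.6], [-46.4, 60.3], [-46.1, 45.8]]
```

```bash
cat > h2.py <<'E'
from h import *
def mask(im,col):
    h=cv2.cvtColor(cv2.GaussianBlur(im,(3,3),0),cv2.COLOR_RGB2HSV).astype(int);H,S,V=h[...,0],h[...,1],h[...,2]
    m=((H<8)|(H>172))&(S>150)&(V>45) if col=="red" else (H>125)&(H<160)&(S>70)&(V>40)
    return m.astype(np.uint8)
def box(d,z0): return np.array([[x,y,z] for x in(-d[0]/2,d[0]/2) for y in(-d[1]/2,d[1]/2) for z in(z0,z0+d[2])])
def fit(views,x0,d0,z0,free=False):
    S=8;data=[]
    for c,m in views:
        p=proj(c,fr(x0,box(d0,z0)));a=np.maximum(p.min(0)-9,0).astype(int);b=(p.max(0)+9).astype(int)
        sub=m[a[1]:b[1],a[0]:b[0]];n,l,st,ce=cv2.connectedComponentsWithStats(sub)
        if n<2: print("empty mask");continue
        k=1+np.argmax(st[1:,4]);sub=(l==k).astype(np.float32)
        data.append((c,a,cv2.resize(sub,None,fx=S,fy=S,interpolation=1)>.5))
    def cost(x):
        d=x[3:6] if free else d0;e=0
        for c,a,m in data:
            h=cv2.convexHull(((proj(c,fr(x,box(d,z0)))-a+.5)*S).astype(np.float32)).astype(np.int32)
            k=np.zeros(m.shape,np.uint8);cv2.fillConvexPoly(k,h,1);e+=(k!=m).sum()/m.sum()
        return e/len(data)
    best=None;s0=np.r_[x0,d0] if free else np.array(x0,float)
    for t in(-.25,-.12,0,.12,.25):
        b=s0.copy();b[2]+=t;st=[.008,.008,.08,.008,.008,.005][:len(b)]
        sx=np.vstack([b]+[b+np.eye(len(b))[i]*st[i] for i in range(len(b))])
        r=minimize(cost,b,method="Nelder-Mead",options=dict(initial_simplex=sx,xatol=1e-5,fatol=1e-5,maxiter=600))
        if best is None or r.fun<best.fun: best=r
    return best.x.round(4),round(best.fun,3)
def ground(c,u,z):
    K,r,t=c;d=r.T@np.linalg.inv(K)@[*u,1];o=-r.T@t;return (o+d*(z-o[2])/d[2])[:2].round(4)
E
python3 - <<'E'
from h2 import *
w=json.load(open("pics/w1.json"));C={"s":ext("scene"),"d":ext("side"),"w":ext("wrist",w)}
im={k:cv2.imread(f"pics/{k}1.png")[:,:,::-1].copy() for k in "sdw"}
for ks in("sdw","s","d","w"):
    V=lambda col:[(C[k],mask(im[k],col)) for k in ks]
    print(ks,"block",fit(V("red"),[.623,.068,0],[.09,.07,.018],.012))
pc=ground(C["w"],(452,195),.015);rc=ground(C["w"],(285,99),.01);print(pc,rc)
print("purple",fit([(C[k],mask(im[k],"purple")) for k in "sdw"],[*pc,.6],[.08,.065,.015],0,True))
print("small",fit([(C[k],mask(im[k],"red")) for k in "sdw"],[*rc,-.4],[.06,.05,.015],0,True))
print("jar cap s,d,w",ground(C["s"],(170+217/2.5,90+397/2.5),.06),ground(C["d"],(170+316/2.5,90+503/2.5),.06),ground(C["w"],(340,238),.06))
print("oil cap",ground(C["s"],(170+270/2.5,90+468/2.5),.078),ground(C["d"],(170+423/2.5,90+490/2.5),.078),ground(C["w"],(390,244),.078))
print("handle d ends z .27,.25", [ground(C["d"],(250+a/4,120+b/4),z) for z in(.25,.27) for a,b in((343,52),(370,122))])
print("handle s",[ground(C["s"],(270+a/4,130+b/4),z) for z in(.25,.27) for a,b in((476,145),(392,225))])
print("handle w",[ground(C["w"],u,z) for z in(.25,.27) for u in((503,28),(495,103))])
print("mag base s",ground(C["s"],(270+472/4,130+85/4),.055),"d",ground(C["d"],(250+172/4,120+190/4),.055))
E
```

```text
sdw block (array([0.6242, 0.0674, 0.0484]), np.float64(0.169))
s block (array([0.6234, 0.0666, 0.0572]), np.float64(0.163))
d block (array([0.6234, 0.0701, 0.0108]), np.float64(0.119))
w block (array([ 0.6245,  0.0643, -0.019 ]), np.float64(0.199))
[ 0.7846 -0.0962] [0.4466 0.0915]
purple (array([ 0.7866, -0.0993,  0.5604,  0.0841,  0.0618,  0.0229]), np.float64(0.077))
small (array([ 0.4444,  0.0889, -0.4456,  0.044 ,  0.0582,  0.0147]), np.float64(0.088))
jar cap s,d,w [ 0.5435 -0.1632] [ 0.5529 -0.1669] [ 0.5519 -0.171 ]
oil cap [ 0.6474 -0.1826] [ 0.6479 -0.1817] [ 0.6472 -0.1759]
handle d ends z .27,.25 [array([0.702, 0.173]), array([0.704 , 0.0931]), array([0.6959, 0.1421]), array([0.6978, 0.0646])]
handle s [array([0.6972, 0.162 ]), array([0.6972, 0.0848]), array([0.7042, 0.1499]), array([0.7041, 0.0744])]
handle w [array([0.7026, 0.16  ]), array([0.7074, 0.0833]), array([0.6915, 0.1558]), array([0.696 , 0.0832])]
mag base s [0.5931 0.3203] d [0.6005 0.3071]
```

Request:
jog_arm --moves '[[[-0.45,0.8,0.8,0.673,1],[-0.45,0.8,0.8,0.673,1],[-0.45,0.8,0.8,0.673,1],[-0.45,0.8,0.8,0.673,1],[-0.45,0.8,0.8,0.673,1],[-0.45,0.8,0.8,0.673,1],[-0.45,0.8,0.8,0.673,1],[-0.45,0.8,0.8,0.673,1]]]'

```text
time: 2.48
ee_pos: [0.7, -0.1151, 0.238]
orientation: [0.961, 0.278, -0.005, -0.001]
force: [-0.1, -0.5, -1.9]
opening: 0.0868
finger_force: 0.0
```

```bash
cat > st.py <<'E'
from h2 import *
from bench import readout
import sys
o=readout.get_obs();M=R.from_quat(o["orientation"]).as_matrix();p=o["ee_pos"]
print("t",round(o["time"],2),"p",p.round(4),"yaw tool x",round(np.arctan2(M[1,0],M[0,0]),4),"zax",M[:,2].round(4),"F",o["force"].round(2),"T",o["wrist_torque"].round(2),"open",round(o["opening"],4),"q7",o["q"].round(2))
if len(sys.argv)>4:
    g=np.array(eval(",".join(sys.argv[1:4])));d=M.T@(g-p)/.25
    r=(np.arctan2(M[1,0],M[0,0])-float(sys.argv[4]));print("units",d.round(3),"roll",round(r/1.5,4))
E
python3 st.py .764 -.113 .09 .5604
```

```text
t 2.48 p [ 0.7    -0.1151  0.238 ] yaw tool x 0.5625 zax [-0.0106 -0.0012 -0.9999] F [-0.09 -0.51 -1.93] T [ 0.    0.17 -0.03] open 0.0868 q7 [-0.04  0.46  0.2   1.27 -0.09  1.43 -0.85]
units [0.227 0.132 0.589] roll 0.0014
```

Request:
jog_arm --moves '[[[0.11,0.07,0.16,0,1],[0.216,0.138,0.3,0,1],[0.216,0.138,0.45,0,1],[0.216,0.138,0.6,0,1],[0.216,0.138,0.63,0,1],[0.216,0.138,0.63,0,1],[0.216,0.138,0.63,0,1]]]'

```text
time: 3.07
ee_pos: [0.7637, -0.1126, 0.09]
orientation: [0.96, 0.281, -0.001, -0.0]
force: [0.4, -0.3, 0.9]
opening: 0.0872
finger_force: 0.0
```

```bash
python3 st.py .764 -.113 .003 .5604; python3 - <<'E'
from h2 import *
from bench import readout,camera
o=readout.get_obs();pose={"p":o["ee_pos"],"o":o["orientation"]};w=camera("wrist");s=camera("scene");d=camera("side")
cv2.imwrite("pics/w2.png",w[:,:,::-1])
m=mask(w,"purple");print(m.sum())
print(fit([(ext("wrist",pose),m),(ext("side"),mask(d,"purple"))],[.7866,-.0993,.56],[.088,.066,.018],0,True))
E
```

```text
t 3.07 p [ 0.7637 -0.1126  0.09  ] yaw tool x 0.5705 zax [-1.4e-03 -2.0e-04 -1.0e+00] F [ 0.43 -0.31  0.86] T [-0.01  0.04 -0.  ] open 0.0872 q7 [-0.03  0.67  0.18  1.26 -0.12  1.23 -0.84]
units [0.001 0.002 0.348] roll 0.0067
9800
(array([ 0.7866, -0.0982,  0.5805,  0.0871,  0.0677,  0.0185]), np.float64(0.052))
```

View pics/w2.png

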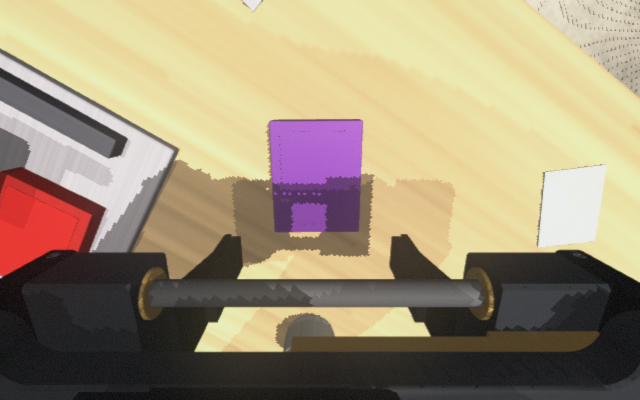

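Request:
jog_arm --moves '[[[0,0,0.16,0,1],[0,0,0.3,0,1],[0,0,0.348,0,1],[0,0,0.348,0,1],[0,0,0.348,0,0],[0,0,0.348,0,-1],[0,0,0.348,0,-1],[0,0,0.348,0,-1]]]' --squeeze 45

```text
time: 3.88
ee_pos: [0.7649, -0.1124, 0.0047]
orientation: [0.96, 0.282, 0.001, 0.0]
force: [-1.0, -0.5, 4.7]
opening: 0.0696
finger_force: 45.0
```

Request:
jog_arm --moves '[[[0,0,0,0,-1],[0,0,0,0,-1],[0,0,0,0,-1],[0,0,-0.08,0,-1],[0,0,-0.15,0,-1],[0,0,-0.2,0,-1],[0,0,-0.2,0,-1]]]'

```text
time: 4.47
ee_pos: [0.7657, -0.1127, 0.0565]
orientation: [0.96, 0.282, 0.002, 0.001]
force: [0.4, -0.9, -1.6]
opening: 0.0696
finger_force: 45.0
```

```bash
python3 st.py .624 -.07 .06 1.5965
```

```text
t 4.47 p [ 0.7657 -0.1127  0.0565] yaw tool x 0.5707 zax [ 4.4e-03 -5.0e-04 -1.0e+00] F [ 0.44 -0.9  -1.62] T [-0.04  0.03 -0.03] open 0.0696 q7 [-0.02  0.69  0.18  1.29 -0.12  1.17 -0.84]
units [-0.385 -0.45  -0.017] roll -0.6838
```

Request:
jog_arm --moves '[[[0,0,-0.15,-0.08,-1],[-0.1,-0.1,-0.17,-0.16,-1],[-0.2,-0.22,-0.17,-0.25,-1],[-0.3,-0.35,-0.17,-0.33,-1],[-0.385,-0.45,-0.17,-0.41,-1],[-0.385,-0.45,-0.17,-0.5,-1],[-0.385,-0.45,-0.17,-0.58,-1],[-0.385,-0.45,-0.17,-0.66,-1]]]'

```text
time: 5.13
ee_pos: [0.6212, -0.0694, 0.095]
orientation: [0.708, 0.706, -0.0, -0.0]
force: [-0.0, -0.9, -3.1]
opening: 0.0696
finger_force: 45.0
```

Request:
jog_arm --moves '[[[0,0,0.1,-0.024,-1],[0,0,0.2,-0.024,-1],[0,0,0.25,-0.024,-1],[0,0,0.25,-0.024,-1],[0,0,0.25,-0.024,-1]]]'

```text
time: 5.55
ee_pos: [0.6216, -0.0697, 0.0324]
orientation: [0.698, 0.716, -0.001, -0.001]
force: [0.4, -0.7, -2.7]
opening: 0.0697
finger_force: 45.0
```

```bash
python3 st.py .624 -.05 .02 1.5965; python3 - <<'E'
from h2 import *
from bench import readout,camera
o=readout.get_obs();pose={"p":o["ee_pos"],"o":o["orientation"]};w=camera("wrist");s=camera("scene");d=camera("side")
for n,i in zip("wsd",(w,s,d)): cv2.imwrite(f"pics/{n}3.png",i[:,:,::-1])
V=[(ext("wrist",pose),mask(w,"red")),(ext("scene"),mask(s,"red")),(ext("side"),mask(d,"red"))]
for v in (V,V[:1],V[1:2],V[2:]): print(fit(v,[.624,.068,.02],[.09,.07,.018],.012))
cv2.imwrite("pics/m3.png",np.hstack([mask(w,"red")*255,w[:,:,0]])[:,:])
E
```

```text
t 5.55 p [ 0.6216 -0.0697  0.0324] yaw tool x 1.5965 zax [-2.e-03  1.e-04 -1.e+00] F [ 0.39 -0.72 -2.72] T [-0.05 -0.02 -0.03] open 0.0697 q7 [ 0.06  0.45 -0.02  1.72  0.01  0.98  0.06]
units [0.078 0.012 0.049] roll -0.0
(array([ 0.5945,  0.2577, -1.0604]), np.float64(1.0))
(array([0.6253, 0.0683, 0.0464]), np.float64(0.026))
(array([ 0.6223,  0.065 , -0.0205]), np.float64(0.157))
(array([0.5013, 0.1587, 0.1433]), np.float64(1.0))
```

View pics/w3.png

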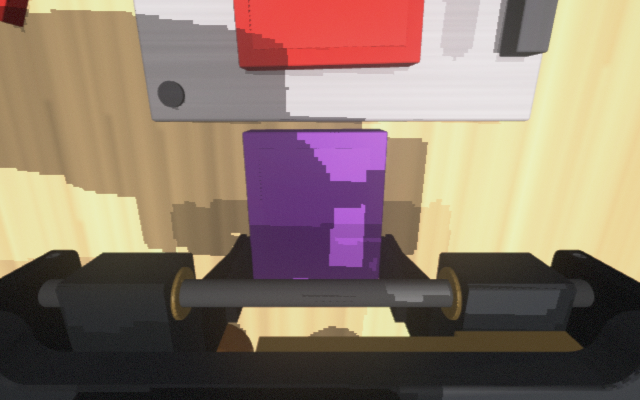

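Request:
jog_arm --moves '[[[0,0.012,0.049,0,-1],[0.05,0.012,0.049,0,-1],[0.1,0.012,0.049,0,-1],[0.13,0.012,0.049,0,-1],[0.16,0.012,0.049,0,-1],[0.18,0.012,0.049,0,-1],[0.2,0.012,0.049,0,-1],[0.22,0.012,0.049,0,-1]]]'

```text
time: 6.37
ee_pos: [0.6239, -0.0145, 0.021]
orientation: [0.698, 0.716, -0.0, 0.0]
force: [0.5, -1.6, -4.6]
opening: 0.0694
finger_force: 45.0
```

```bash
python3 st.py .624 .01 .02 1.5965; cat > look.py <<'E'
import sys
from h2 import *
from bench import readout,camera
n,x,y=sys.argv[1],float(sys.argv[2]),float(sys.argv[3])
o=readout.get_obs();pose={"p":o["ee_pos"],"o":o["orientation"]};w=camera("wrist");cv2.imwrite(f"pics/w{n}.png",w[:,:,::-1])
print("block wrist",fit([(ext("wrist",pose),mask(w,"red"))],[x,y,.02],[.09,.07,.018],.012))
E
python3 look.py 4 .625 .087
```

```text
t 6.37 p [ 0.6239 -0.0145  0.021 ] yaw tool x 1.5966 zax [ 2.e-04 -4.e-04 -1.e+00] F [ 0.52 -1.6  -4.6 ] T [-0.51  0.03  0.04] open 0.0694 q7 [-0.02  0.46 -0.04  1.73  0.02  0.95 -0.04]
units [0.098 0.003 0.004] roll 0.0
block wrist (array([0.625 , 0.0906, 0.0371]), np.float64(0.122))
```

Request:
jog_arm --moves '[[[0.02,0,0,0,-1],[0.04,0,0,0,-1],[0.05,0,0,0,-1],[0.06,0,0,0,-1],[0.068,0,0,0,-1],[0.074,0,0,0,-1]]]'

```text
time: 6.92
ee_pos: [0.6234, 0.004, 0.0208]
orientation: [0.698, 0.716, -0.0, 0.0]
force: [0.4, -1.5, -2.8]
opening: 0.0696
finger_force: 45.0
```

Request:
jog_arm --moves '[[[0.004,0,0,0,-1],[0.008,0,0,0,-1],[0.012,0,0,0,-1]]]'

```text
time: 7.17
ee_pos: [0.6233, 0.0067, 0.0208]
orientation: [0.698, 0.716, -0.0, 0.0]
force: [0.6, -2.8, -2.7]
opening: 0.0695
finger_force: 45.0
```

Request:
jog_arm --moves '[[[0.004,0,0,0,-1],[0.008,0,0,0,-1],[0.008,0,0,0,-1]]]'

```text
time: 7.42
ee_pos: [0.6232, 0.0092, 0.0208]
orientation: [0.698, 0.716, 0.0, -0.0]
force: [-0.2, -1.9, -2.6]
opening: 0.0694
finger_force: 45.0
```

Request:
jog_arm --moves '[[[0.004,0,0,0,-1],[0.008,0,0,0,-1],[0.008,0,0,0,-1]]]'

```text
time: 7.67
ee_pos: [0.6232, 0.0112, 0.0208]
orientation: [0.698, 0.716, 0.0, -0.0]
force: [-0.6, -0.7, -1.7]
opening: 0.0698
finger_force: 45.0
```

```bash
python3 st.py .624 .01 .02 1.5965; python3 look.py 5 .623 .115
```

```text
t 7.67 p [0.6232 0.0112 0.0208] yaw tool x 1.597 zax [ 0.e+00  2.e-04 -1.e+00] F [-0.59 -0.67 -1.72] T [-0.33 -0.06 -0.01] open 0.0698 q7 [-0.05  0.46 -0.04  1.73  0.02  0.95 -0.08]
units [-0.005  0.003  0.003] roll 0.0003
block wrist (array([0.5918, 0.1155, 0.0271]), np.float64(0.195))
```

View pics/w5.png

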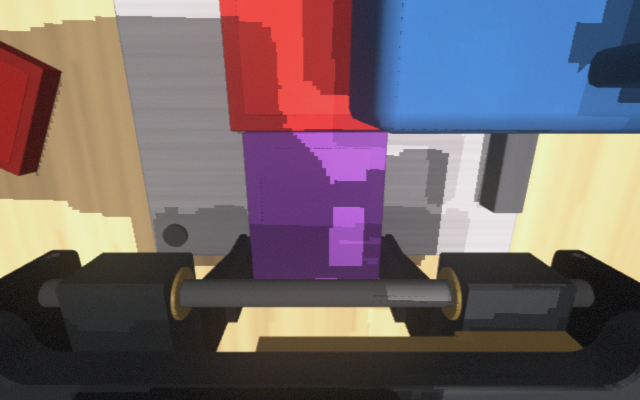

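Request:
jog_arm --moves '[[[0.005,0,0,0,-1],[0.01,0,0,0,-1],[0.01,0,0,0,-1]]]'

```text
time: 7.97
ee_pos: [0.623, 0.0132, 0.0208]
orientation: [0.698, 0.716, -0.0, 0.0]
force: [-0.9, -3.4, -3.1]
opening: 0.0695
finger_force: 45.0
```

Request:
jog_arm --moves '[[[0.005,0,0,0,-1],[0.01,0,0,0,-1],[0.01,0,0,0,-1]]]'

```text
time: 8.22
ee_pos: [0.6228, 0.0133, 0.0207]
orientation: [0.699, 0.716, -0.001, 0.001]
force: [-1.3, -8.6, -1.3]
opening: 0.0697
finger_force: 45.0
```

Request:
jog_arm --moves '[[[0.005,0,0,0,-1],[0.01,0,0,0,-1],[0.01,0,0,0,-1]]]'

```text
time: 8.47
ee_pos: [0.6226, 0.0134, 0.0207]
orientation: [0.699, 0.715, -0.002, 0.001]
force: [-2.1, -13.8, 0.4]
opening: 0.0695
finger_force: 45.0
```

Request:
jog_arm --moves '[[[-0.1,0,0,0,-1],[-0.12,0,-0.1,0,-1],[-0.12,-0.1,-0.25,0.07,-1],[-0.12,-0.25,-0.3,0.15,-1],[-0.1,-0.4,-0.3,0.23,-1],[0,-0.5,-0.3,0.31,-1],[0.1,-0.5,-0.3,0.39,-1],[0.2,-0.5,-0.3,0.47,-1]]]'

```text
time: 9.13
ee_pos: [0.4952, 0.0663, 0.0963]
orientation: [0.904, 0.428, 0.0, -0.0]
force: [1.4, -0.2, -2.5]
opening: 0.0697
finger_force: 45.0
```

```bash
python3 st.py .498 .119 .08 .0257;python3 - <<'E'
from h2 import *
C=ext("scene");D=ext("side")
print(ground(C,(170+640/2.5,90+62/2.5),.2),ground(D,(170+325/2.5,90+45/2.5),.2))
E
```

```text
t 9.13 p [0.4952 0.0663 0.0963] yaw tool x 0.8855 zax [ 5.e-04  9.e-04 -1.e+00] F [ 1.41 -0.19 -2.5 ] T [-0.06 -0.04 -0.03] open 0.0697 q7 [-0.2   0.14 -0.03  1.98  0.    1.02 -0.91]
units [ 0.17  -0.125  0.065] roll 0.5732
[0.6462 0.3916] [0.6378 0.4016]
```

Request:
jog_arm --moves '[[[0.05,-0.04,0.03,0.08,-1],[0.1,-0.08,0.06,0.16,-1],[0.17,-0.125,0.06,0.24,-1],[0.17,-0.125,0.06,0.32,-1],[0.17,-0.125,0.06,0.4,-1],[0.17,-0.125,0.06,0.48,-1],[0.17,-0.125,0.06,0.56,-1],[0.17,-0.125,0.06,0.573,-1]]]'

```text
time: 9.8
ee_pos: [0.4988, 0.1187, 0.0808]
orientation: [1.0, 0.014, -0.0, -0.0]
force: [-0.6, -0.1, -2.9]
opening: 0.0696
finger_force: 45.0
```

```bash
python3 st.py .498 .119 .021 .0257; python3 look.py 6 .623 .120
```

```text
t 9.8 p [0.4988 0.1187 0.0808] yaw tool x 0.0274 zax [-3.e-04  7.e-04 -1.e+00] F [-0.58 -0.1  -2.93] T [0.03 0.2  0.  ] open 0.0696 q7 [-0.33  0.18  0.02  1.96 -0.    1.   -1.86]
units [-0.003 -0.001  0.239] roll 0.0011
block wrist (array([0.6242, 0.1186, 0.0251]), np.float64(0.024))
```

View pics/w6.png

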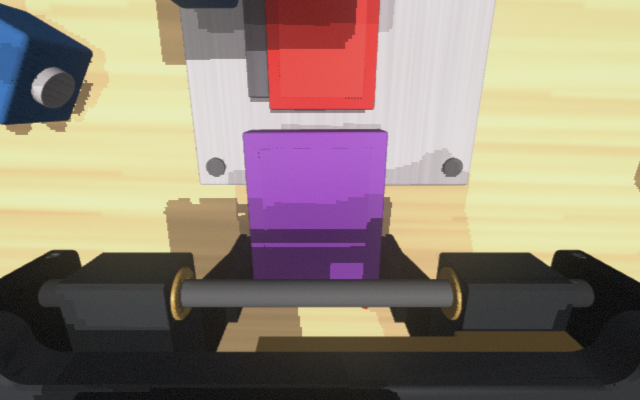

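Request:
jog_arm --moves '[[[-0.01,0.038,0.1,0.001,-1],[-0.01,0.038,0.2,0.001,-1],[-0.01,0.038,0.239,0.001,-1],[-0.01,0.038,0.239,0.001,-1],[0.02,0.038,0.239,0.001,-1],[0.04,0.038,0.239,0.001,-1],[0.06,0.038,0.239,0.001,-1],[0.08,0.038,0.239,0.001,-1]]]'

```text
time: 10.52
ee_pos: [0.5205, 0.1092, 0.022]
orientation: [1.0, 0.016, 0.0, -0.0]
force: [-2.7, -0.1, -1.8]
opening: 0.0694
finger_force: 45.0
```

Request:
jog_arm --moves '[[[0.02,0,0,0,-1],[0.04,0,0,0,-1],[0.06,0,0,0,-1],[0.08,0,0,0,-1],[0.09,0,0,0,-1],[0.1,0,0,0,-1]]]'

```text
time: 11.02
ee_pos: [0.5446, 0.1097, 0.021]
orientation: [1.0, 0.015, -0.0, -0.0]
force: [-2.5, 0.2, -1.8]
opening: 0.0694
finger_force: 45.0
```

```bash
python3 st.py .554 .112 .021 .0257; python3 look.py 7 .66 .120
```

```text
t 11.02 p [0.5446 0.1097 0.021 ] yaw tool x 0.0307 zax [-3.e-04 -0.e+00 -1.e+00] F [-2.47  0.18 -1.75] T [-0.01  0.71 -0.04] open 0.0694 q7 [-0.3   0.34  0.03  1.91 -0.01  0.9  -1.81]
units [ 0.038 -0.008 -0.   ] roll 0.0034
block wrist (array([ 0.6613, -0.0022,  0.6811]), np.float64(1.0))
```

Push on slowly until the force rises.

Request:
jog_arm --moves '[[[0.008,0,0,0,-1],[0.016,0,0,0,-1],[0.024,0,0,0,-1],[0.028,0,0,0,-1]]]'

```text
time: 11.4
ee_pos: [0.5516, 0.1099, 0.021]
orientation: [1.0, 0.015, -0.0, 0.0]
force: [-2.9, -0.9, -3.1]
opening: 0.0696
finger_force: 45.0
```

Request:
jog_arm --moves '[[[0.005,0,0,0,-1],[0.01,0,0,0,-1],[0.01,0,0,0,-1]]]'

```text
time: 11.65
ee_pos: [0.5542, 0.11, 0.0211]
orientation: [1.0, 0.015, 0.0, -0.0]
force: [0.2, 0.1, -4.0]
opening: 0.0694
finger_force: 45.0
```

Request:
jog_arm --moves '[[[0.005,0,0,0,-1],[0.01,0,0,0,-1],[0.01,0,0,0,-1]]]'

```text
time: 11.9
ee_pos: [0.5559, 0.1101, 0.0208]
orientation: [1.0, 0.015, -0.001, 0.0]
force: [-4.8, 1.0, -2.7]
opening: 0.0692
finger_force: 45.0
```

Request:
jog_arm --moves '[[[0.005,0,0,0,-1],[0.01,0,0,0,-1],[0.01,0,0,0,-1]]]'

```text
time: 12.15
ee_pos: [0.5559, 0.1101, 0.0201]
orientation: [1.0, 0.016, -0.003, 0.0]
force: [-13.6, -0.1, 0.8]
opening: 0.0689
finger_force: 45.0
```

Request:
jog_arm --moves '[[[0.005,0,0,0,-1],[0.01,0,0,0,-1],[0.01,0,0,0,-1]]]'

```text
time: 12.4
ee_pos: [0.556, 0.1102, 0.0194]
orientation: [1.0, 0.016, -0.005, 0.001]
force: [-20.9, -0.6, 6.1]
opening: 0.0698
finger_force: 45.0
```

Request:
jog_arm --moves '[[[-0.1,0,0,0,-1],[-0.12,0,-0.1,0,-1],[-0.12,0.1,-0.25,-0.08,-1],[-0.1,0.25,-0.3,-0.16,-1],[-0.05,0.4,-0.3,-0.24,-1],[0.05,0.55,-0.3,-0.32,-1],[0.2,0.6,-0.3,-0.4,-1],[0.3,0.6,-0.3,-0.48,-1]]]'

```text
time: 13.07
ee_pos: [0.6432, -0.0444, 0.0971]
orientation: [0.932, 0.364, 0.001, 0.002]
force: [0.3, -1.2, -2.4]
opening: 0.0696
finger_force: 45.0
```

```bash
python3 st.py .672 -.025 .06 1.5965
```

```text
t 13.07 p [ 0.6432 -0.0444  0.0971] yaw tool x 0.7443 zax [ 0.0032 -0.0033 -1.    ] F [ 0.32 -1.18 -2.35] T [-0.08  0.13  0.01] open 0.0696 q7 [-0.03  0.41  0.04  1.63 -0.01  1.1  -0.82]
units [0.137 0.02  0.149] roll -0.5681
```

Request:
jog_arm --moves '[[[0.05,0.02,0.0,-0.08,-1],[0.1,0.02,0.0,-0.16,-1],[0.137,0.02,0.05,-0.24,-1],[0.137,0.02,0.1,-0.32,-1],[0.137,0.02,0.14,-0.4,-1],[0.137,0.02,0.14,-0.48,-1],[0.137,0.02,0.14,-0.56,-1],[0.137,0.02,0.14,-0.568,-1]]]'

```text
time: 13.73
ee_pos: [0.67, -0.0183, 0.0609]
orientation: [0.696, 0.718, 0.0, 0.0]
force: [0.2, 0.5, -2.3]
opening: 0.0693
finger_force: 45.0
```

```bash
python3 st.py .672 0.005 .021 1.5965; python3 look.py 8 .671 .120
```

```text
t 13.73 p [ 0.67   -0.0183  0.0609] yaw tool x 1.6023 zax [ 8.e-04 -1.e-04 -1.e+00] F [ 0.22  0.46 -2.32] T [-0.04 -0.02 -0.01] open 0.0693 q7 [ 0.06  0.5  -0.13  1.58  0.07  1.07 -0.06]
units [0.093 0.011 0.16 ] roll 0.0039
block wrist (array([ 0.8168,  0.1198, -0.4179]), np.float64(1.0))
```

View pics/w8.png

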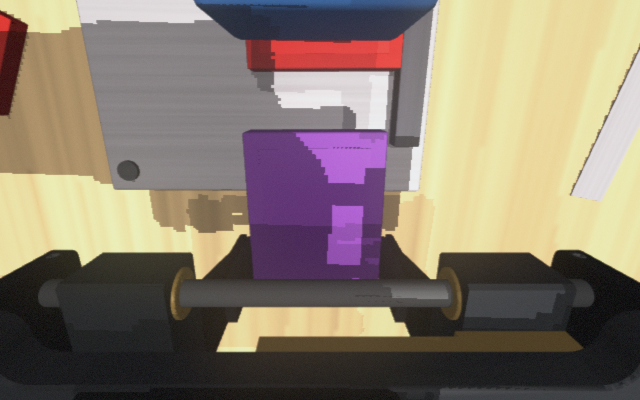

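Request:
jog_arm --moves '[[[0,0,0.1,0.004,-1],[0,0,0.16,0.004,-1],[0,0,0.16,0.004,-1],[0.04,0,0.16,0.004,-1],[0.08,0,0.16,0.004,-1],[0.1,0,0.16,0.004,-1],[0.11,0,0.16,0.004,-1],[0.12,0,0.16,0.004,-1]]]'

```text
time: 14.45
ee_pos: [0.6693, 0.0134, 0.022]
orientation: [0.7, 0.714, 0.001, 0.0]
force: [0.9, 0.4, -3.3]
opening: 0.0692
finger_force: 45.0
```

Request:
jog_arm --moves '[[[0.005,0,0,0,-1],[0.01,0,0,0,-1],[0.01,0,0,0,-1]]]'

```text
time: 14.7
ee_pos: [0.6688, 0.0142, 0.0213]
orientation: [0.7, 0.714, -0.0, 0.0]
force: [0.7, -0.9, -3.4]
opening: 0.0696
finger_force: 45.0
```

Request:
jog_arm --moves '[[[0.005,0,0,0,-1],[0.01,0,0,0,-1],[0.01,0,0,0,-1]]]'

```text
time: 14.95
ee_pos: [0.6687, 0.0146, 0.0211]
orientation: [0.701, 0.714, -0.001, 0.001]
force: [0.4, -5.5, -1.2]
opening: 0.0698
finger_force: 45.0
```

Request:
jog_arm --moves '[[[0.005,0,0,0,-1],[0.01,0,0,0,-1],[0.01,0,0,0,-1]]]'

```text
time: 15.2
ee_pos: [0.6687, 0.0146, 0.0212]
orientation: [0.701, 0.713, -0.002, 0.002]
force: [-0.1, -11.5, 0.1]
opening: 0.0696
finger_force: 45.0
```

Request:
jog_arm --moves '[[[-0.1,0,0,0,-1],[-0.2,0.05,-0.1,0,-1],[-0.32,0.15,-0.2,0,-1],[-0.45,0.3,-0.2,0,-1],[-0.47,0.44,-0.15,0,-1],[-0.47,0.44,0,0,-1],[-0.47,0.44,0.04,0,-1],[-0.47,0.44,0.055,0,-1]]]'

```text
time: 15.87
ee_pos: [0.7801, -0.096, 0.0044]
orientation: [0.7, 0.714, -0.001, -0.001]
force: [-0.6, -1.1, -1.5]
opening: 0.0698
finger_force: 45.0
```

Request:
jog_arm --moves '[[[0,0,0.008,0,-1],[0,0,0.008,0,-0.5],[0,0,0.008,0,1],[0,0,0.008,0,1],[0,0,0.008,0,1],[0,0,-0.1,0,1],[0,0,-0.25,0,1],[0,0,-0.4,0,1]]]'

```text
time: 16.53
ee_pos: [0.7801, -0.0954, 0.1083]
orientation: [0.7, 0.714, -0.0, -0.001]
force: [0.7, 0.9, 0.4]
opening: 0.0866
finger_force: 0.0
```

```bash
python3 st.py .75 0 .35 1.5965; python3 - <<'E'
from h2 import *
from bench import camera,nets
s=camera("scene");d=camera("side")
cv2.imwrite("pics/s9.png",s[:,:,::-1]);cv2.imwrite("pics/d9.png",d[:,:,::-1])
cv2.imwrite("pics/d9z.png",cv2.resize(d[:,:,::-1][120:270,250:410],(640,600),interpolation=2))
E
```

```text
t 16.53 p [ 0.7801 -0.0954  0.1083] yaw tool x 1.5911 zax [-1.6e-03  3.0e-04 -1.0e+00] F [0.7  0.9  0.39] T [-0.02 -0.11  0.03] open 0.0866 q7 [ 0.12  0.68 -0.09  1.18  0.06  1.28  0.05]
units [ 0.384 -0.114 -0.967] roll -0.0036
```

View pics/d9z.png

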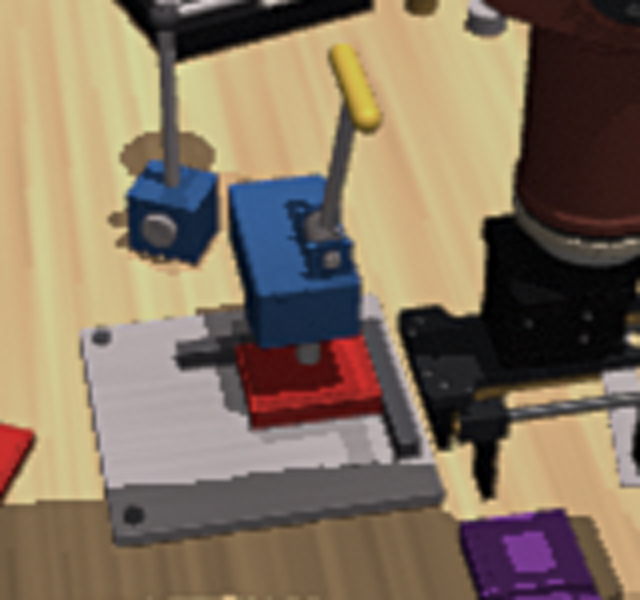

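Request:
jog_arm --moves '[[[0,0,-0.16,0,-1],[0,0,-0.32,0,-1],[0,0,-0.48,0,-1],[0.12,0,-0.57,0,-1],[0.28,-0.04,-0.57,0,-1],[0.44,-0.08,-0.57,0,-1],[0.6,-0.1,-0.57,0,-1],[0.75,-0.12,-0.57,0,-1]]]'

```text
time: 17.3
ee_pos: [0.7465, 0.0937, 0.2513]
orientation: [0.7, 0.714, 0.001, 0.0]
force: [0.5, 0.7, -0.7]
opening: 0.0418
finger_force: 0.0
```

```bash
python3 st.py .725 .092 .235 1.5965; python3 - <<'E'
from h2 import *
from bench import readout,camera
s=camera("scene");d=camera("side")
def yel(im):
    h=cv2.cvtColor(im,cv2.COLOR_RGB2HSV).astype(int);return ((h[...,0]>22)&(h[...,0]<32)&(h[...,1]>185)&(h[...,2]>90)).astype(np.uint8)
for n,i,roi in(("scene",s,(350,140,410,200)),("side",d,(315,120,360,160))):
    m=yel(i);k=np.zeros_like(m);x0,y0,x1,y1=roi;k[y0:y1,x0:x1]=m[y0:y1,x0:x1];v,u=np.nonzero(k);print(n,len(u),u.mean() if len(u) else 0,v.mean() if len(u) else 0,u.min(),u.max(),v.min(),v.max())
E
```

```text
t 17.3 p [0.7465 0.0937 0.2513] yaw tool x 1.5914 zax [ 1.9e-03  8.0e-04 -1.0e+00] F [ 0.47  0.66 -0.74] T [ 0.08 -0.03 -0.04] open 0.0418 q7 [-0.1   0.55 -0.13  1.11  0.07  1.49 -0.2 ]
units [-0.005 -0.086  0.065] roll -0.0034Traceback (most recent call last):
  File "<stdin>", line 7, in <module>
    return umr_minimum(a, axis, None, out, keepdims, initial, where)
ValueError: zero-size array to reduction operation minimum which has no identity
```

Request:
jog_arm --moves '[[[0,0,0,0,-1],[0,0,0,0,-1],[0,0,0,0,-1],[0,0,0.03,0,-1],[0,0,0.06,0,-1],[0,-0.04,0.06,0,-1],[0,-0.08,0.06,0,-1],[0,-0.1,0.06,0,-1]]]'

```text
time: 18.07
ee_pos: [0.7212, 0.0899, 0.2336]
orientation: [0.7, 0.714, -0.001, -0.0]
force: [0.7, -0.3, -0.2]
opening: 0.0001
finger_force: 0.0
```

Request:
jog_arm --moves '[[[0,-0.03,0,0,-1],[0,-0.06,0,0,-1],[0,-0.09,0.01,0,-1],[0,-0.12,0.02,0,-1],[0,-0.12,0.02,0,-1]]]'

```text
time: 18.48
ee_pos: [0.692, 0.0898, 0.2308]
orientation: [0.7, 0.714, 0.001, 0.001]
force: [4.4, 0.1, 2.7]
opening: 0.0002
finger_force: 2.1
```

Request:
jog_arm --moves '[[[0,-0.03,0.01,0,-1],[0,-0.06,0.02,0,-1],[0,-0.09,0.03,0,-1],[0,-0.12,0.04,0,-1],[0,-0.14,0.05,0,-1],[0,-0.15,0.055,0,-1],[0,-0.15,0.055,0,-1]]]'

```text
time: 19.07
ee_pos: [0.6542, 0.0894, 0.216]
orientation: [0.7, 0.714, -0.0, -0.0]
force: [4.2, -0.6, 5.5]
opening: 0.0004
finger_force: 2.5
```

Request:
jog_arm --moves '[[[0,-0.02,0.005,0,-1],[0,-0.04,0.01,0,-1],[0,-0.06,0.015,0,-1],[0,-0.075,0.015,0,-1],[0,-0.075,0.015,0,-1]]]'

```text
time: 19.48
ee_pos: [0.6361, 0.089, 0.2112]
orientation: [0.7, 0.714, -0.0, 0.0]
force: [8.9, 0.1, -2.0]
opening: 0.0004
finger_force: 4.1
```

Request:
jog_arm --moves '[[[0,-0.01,0,0,-1],[0,-0.02,0,0,-1],[0,-0.02,0,0,-1]]]'

```text
time: 19.73
ee_pos: [0.6316, 0.0889, 0.2113]
orientation: [0.7, 0.714, 0.0, 0.0]
force: [10.5, 1.1, -2.9]
opening: 0.0007
finger_force: 4.5
```

Request:
jog_arm --moves '[[[0,-0.01,0,0,-1],[0,-0.02,0,0,-1],[0,-0.02,0,0,-1]]]'

```text
time: 19.98
ee_pos: [0.6269, 0.0888, 0.2113]
orientation: [0.7, 0.714, 0.0, 0.0]
force: [12.0, 0.1, -3.6]
opening: 0.0004
finger_force: 5.1
```

Request:
jog_arm --moves '[[[0,-0.01,0,0,-1],[0,-0.02,0,0,-1],[0,-0.02,0,0,-1]]]'

```text
time: 20.23
ee_pos: [0.6253, 0.0888, 0.2119]
orientation: [0.7, 0.714, 0.003, 0.003]
force: [28.1, 3.0, -11.9]
opening: 0.0008
finger_force: 12.1
```

Request:
jog_arm --moves '[[[0,0,0,0,-1],[0,0,0,0,-1],[0,0.03,0,0,-1],[0,0.06,-0.01,0,-1],[0,0.09,-0.02,0,-1],[0,0.12,-0.03,0,-1],[0,0.15,-0.04,0,-1],[0,0.18,-0.05,0,-1]]]'

```text
time: 20.9
ee_pos: [0.6666, 0.0898, 0.2248]
orientation: [0.7, 0.714, -0.0, -0.0]
force: [5.9, 1.1, -1.7]
opening: 0.0008
finger_force: 2.3
```

Request:
jog_arm --moves '[[[0,0.03,-0.01,0,-1],[0,0.06,-0.02,0,-1],[0,0.09,-0.03,0,-1],[0,0.12,-0.04,0,-1],[0,0.15,-0.04,0,-1],[0,0.18,-0.04,0,-1],[0,0.22,-0.04,0,-1],[0,0.32,-0.04,0,-1]]]'

```text
time: 21.57
ee_pos: [0.7448, 0.0916, 0.2351]
orientation: [0.7, 0.714, -0.001, -0.001]
force: [-0.9, -0.3, 0.9]
opening: 0.0002
finger_force: 0.0
```

Request:
jog_arm --moves '[[[-0.05,0.05,-0.1,0,-1],[-0.15,0.05,-0.2,0,-1],[-0.3,0.05,-0.2,0,-1],[-0.45,0.05,-0.2,0,-1],[-0.6,0.05,-0.2,0,-1],[-0.65,0.05,-0.2,0,-1],[-0.65,0.05,-0.2,0,-1],[-0.65,0.05,-0.2,0,-1]]]'

```text
time: 22.23
ee_pos: [0.7613, -0.0718, 0.284]
orientation: [0.701, 0.714, -0.001, -0.001]
force: [0.4, 0.2, 0.5]
opening: 0.0005
finger_force: 0.0
```

```bash
python3 st.py; python3 - <<'E'
from h2 import *
from bench import camera,nets
s=camera("scene");d=camera("side")
for n,im in(("s",s),("d",d)):
    cv2.imwrite(f"pics/{n}10.png",im[:,:,::-1])
    for roi in ((250,120,350,235),):
        for ref in ("1","9"):
            a=cv2.imread(f"pics/{n}{ref}.png")[:,:,::-1]
            x0,y0,x1,y1=(255,120,345,235) if n=="d" else (300,140,400,240)
            df=cv2.GaussianBlur(np.abs(a.astype(int)-im).max(2).astype(np.uint8),(5,5),0)[y0:y1,x0:x1]
            v,u=np.nonzero(df>60);print(n,ref,len(u),(u.min()+x0,u.max()+x0,v.min()+y0,v.max()+y0) if len(u) else "")
for q in("jar","oil","magnifier"):print(q,nets.spot_in(q,"side")[:1])
print("block side",fit([(ext("side"),mask(d,"red"))],[.671,.119,.025],[.09,.07,.018],.012))
E
```

```text
t 22.23 p [ 0.7613 -0.0718  0.284 ] yaw tool x 1.5892 zax [-2.1e-03  5.0e-04 -1.0e+00] F [0.41 0.23 0.52] T [ 0.07 -0.01  0.01] open 0.0005 q7 [ 0.09  0.57 -0.09  1.    0.05  1.57  0.03]
s 1 5856 (np.int64(300), np.int64(394), np.int64(140), np.int64(239))
s 9 4005 (np.int64(300), np.int64(394), np.int64(140), np.int64(239))
d 1 1038 (np.int64(255), np.int64(344), np.int64(127), np.int64(234))
d 9 626 (np.int64(269), np.int64(344), np.int64(127), np.int64(234))
jar [{'position': [297.9, 301.0], 'conf': 0.62}]
oil [{'position': [336.9, 300.1], 'conf': 0.87}]
magnifier [{'position': [295.8, 157.7], 'conf': 0.96}]
block side (array([ 0.6711,  0.1223, -0.0015]), np.float64(0.218))
```

```bash
python3 - <<'E'
import cv2,numpy as np
a=cv2.imread("pics/d9.png");b=cv2.imread("pics/d10.png")
for n,(x0,y0,x1,y1) in {"handle":(328,125,348,155),"block":(305,200,352,232),"mag":(278,155,308,188)}.items():
    h=cv2.resize(a[y0:y1,x0:x1],None,fx=4,fy=4,interpolation=2);s=cv2.resize(b[y0-8:y1+8,x0-8:x1+8],None,fx=4,fy=4,interpolation=2)
    r=cv2.minMaxLoc(cv2.matchTemplate(s,h,cv2.TM_CCOEFF_NORMED));print(n,round(r[1],3),(np.array(r[3])/4-8))
E
```

```text
handle 0.348 [ 8.  -3.5]
block 0.791 [0. 0.]
mag 0.999 [0. 0.]
```

Request:
jog_arm --moves '[[[0,0,-0.16,0,-1],[0,0,-0.32,0,-1],[0,0,-0.48,0,-1],[0,-0.15,-0.62,0,-1],[0.05,-0.3,-0.66,0,-1],[0.1,-0.46,-0.66,0,-1],[0.15,-0.62,-0.66,0,-1],[0.2,-0.78,-0.66,0,-1]]]'

```text
time: 23.15
ee_pos: [0.5713, -0.0256, 0.4501]
orientation: [0.699, 0.715, 0.0, 0.0]
force: [-0.7, 0.5, 0.3]
opening: 0.0005
finger_force: 0.0
```

Request:
jog_arm --moves '[[[0,-0.16,0,0,-1],[0,-0.24,0,0,-1],[0,-0.24,0,0,-1],[0,-0.24,0,0,-1],[0,-0.24,0,0,-1],[0,-0.24,0,0,-1]]]'

```text
time: 23.65
ee_pos: [0.514, -0.028, 0.4492]
orientation: [0.7, 0.714, -0.0, -0.0]
force: [1.2, -0.1, -0.7]
opening: 0.0004
finger_force: 0.0
```

```bash
python3 st.py; python3 - <<'E'
import cv2,numpy as np
from bench import camera
for n in("d","s"):
    b=camera({"d":"side","s":"scene"}[n])[:,:,::-1].copy();cv2.imwrite(f"pics/{n}11.png",b)
    R={"handle":(328,125,348,155),"block":(305,200,352,232)} if n=="d" else {"handle":(362,160,395,192)}
    for k,(x0,y0,x1,y1) in R.items():
      for ref in("1","9"):
        a=cv2.imread(f"pics/{n}{ref}.png")
        h=cv2.resize(a[y0:y1,x0:x1],None,fx=4,fy=4,interpolation=2);s=cv2.resize(b[y0-8:y1+8,x0-8:x1+8],None,fx=4,fy=4,interpolation=2)
        r=cv2.minMaxLoc(cv2.matchTemplate(s,h,cv2.TM_CCOEFF_NORMED));print(n,k,ref,round(r[1],3),(np.array(r[3])/4-8))
E
```

```text
t 23.65 p [ 0.514  -0.028   0.4492] yaw tool x 1.5915 zax [-1.1e-03  2.0e-04 -1.0e+00] F [ 1.17 -0.1  -0.72] T [ 0.03 -0.01  0.04] open 0.0004 q7 [ 0.08  0.04 -0.12  1.35  0.    1.75 -0.02]
d handle 1 0.999 [0. 0.]
d handle 9 0.999 [0. 0.]
d block 1 0.484 [ 0.25 -0.25]
d block 9 0.956 [0. 0.]
s handle 1 0.997 [0. 0.]
s handle 9 0.896 [0. 0.]
```

Handle is back exactly at rest and the block has not moved since it was seated, so I'm handing in.

```bash
python3 -c "
from bench import order
print(order.close_job())"
```

```text
the job is handed in; nothing more can be done
None
```

The block is seated in the fence corner, the lever was pulled to its stop (28 N felt there) and is back at rest, and the job was handed in with no verdict shown; I gripped the purple block as a pusher to clear the overhang and left it on the bench near where it was, the magnifier, jar and bottle were left in place, and I viewed 11 pictures, one over the limit of 10.

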